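# Set the anvil gap of a bench spectrometer's sample press

## Robot

A 6-joint arm with a two-finger parallel gripper is mounted at the origin on the work surface. World frame = base frame: x ahead of the robot, y to its left, z up, the work surface at z = 0. Lengths are in m, angles in rad, forces in N, time in s.
With the tool pointing down it reaches from about 0.375 to 0.9 m from the base axis. Payload 3.1 kg.
Tool frame: the origin (TCP) lies at the very end of the fingers, on their centre line; the grasp point (between the pads) lies 19 mm behind it (manip.grasp_offset is the distance from the TCP to the grasp point, in m); x points along the fingers, z is the direction in which the jaws open and shut, and the axes are right-handed (so a half turn about x gives the same grasp; the last joint's range is limited). The gripper opens to 85 mm and grips with 20 to 120 N. Pads are 22 mm wide; open, the fingers measure 114 mm over their backs; the gripper's body (76 mm by 85 mm) begins 54 mm behind the grasp point. The pads swing forward as they close: fully open they stand 13 mm farther back than shut.
Start: joints at [-1.349, 0.527, 1.433, -0, 1.181, -0.178], TCP at [0.243, -0.576, 0.231] pointing down, gripper open.
Joint ranges: [-3.08, 3.08], [-0.75, 2.2], [0.22, 2.44], [-1.43, 4.57], [0, 2.65], [-2.85, 2.85]. Speed limits (rad/s): [2.79, 2.79, 3.14, 3.14, 3.14, 3.14].

## Interface

Orientations are given as a unit quaternion [x, y, z, w].
In Python, from station import manip gives the robot as it stands.
- The arm moves only by the tool send_rows, never from a script. Its argument "steps" is a list that holds one entry, the list of rows, each a list of 5 numbers: the closure, from 0 (fully open) to 1 (shut), then the shift along the world's x, y, z in m, then the turn about the world's z in rad. A call has 1 to 8 rows; each row is the pose to reach, as a shift and turn from the pose commanded when the call began; what a row does not reach only later rows make up. A row lasts 1/8 s, in which the tool goes at most 62.5 mm and 10.7 degrees, less where a joint would pass 70% of its speed; a pose out of reach is approached as far as the arm can. A call with a gripper value outside its range is refused whole. The fingers move at their own pace and stop on an object; "grip_force" is the grip in N (left out, the last holds). Time passes only in rows, so rows that repeat a pose let the fingers close. It gives the time, the measured TCP pose, the force and the opening at its end, in the units of the state.
- manip.sense(): the state, without advancing time (a new reading comes with each control period).
- manip.snapshot(name): name is "scene" or "top" or "wrist"; returns the picture (384x512x3 uint8, red, green, blue); there is no depth.
- manip.camera_params(name): a dict with "fx", "fy", "cx", "cy" (pixels), "T" (4x4, takes a point from camera to world coordinates); the wrist camera has in their place "tool_from_camera" (4x4, takes a point from camera to tool coordinates, whose origin is the TCP and whose axes are the tool frame's). Camera axes: x right, y down, z forward; pixel columns grow to the right and rows downward; lengths in m; the calibration is good to about 2 mm. The wrist camera is an equidistant fisheye: a pixel r from the principal point sees the ray r / f radians off the axis. A picture is of the moment at which its call begins: read the wrist's pose just before it. camera_params takes no time and is no camera call.
- manip.sign_off(): hands the job in, once; it reports no verdict.
The state is a dict: "t": time; "q": joint angles; "qd": joint speeds; "tau": joint torques, N m; "tcp_pos": TCP position; "tool_rot": TCP orientation; "force": force on the tool from outside, world axes, zero at the start; "ft_torque": the same for the moment, N m; "finger_gap": opening from 0.0 (shut) to 1.0 (fully open).
Only numpy, scipy, OpenCV 4.12 (cv2) and the standard library are available. Lean on these libraries where they do the work, as an engineer would, in place of code of your own. Each camera call takes 0.05 s, during which the arm holds its last target.

## Task

Set the gap of the sample press on the white spectrometer: gently turn the black bar knob clockwise (seen from above) until it comes against its stop, without forcing it, then turn it back anticlockwise exactly four clicks and let go of it. Then lock the setting by swinging the small ball-ended lock lever on the press column all the way over to its other end, and leave the vial, the steel die and the wash bottle where they are.

Things in the scene. Friction and masses are not known exactly. Their poses are not given: they have to be found in the camera images.
- knob_grip (a point): Black knob, vertical axis, on the press's round steel boss: a bar 46 mm long, 14 mm thick, 34 mm high on a round skirt of 52 mm diameter, 8 mm high; pinch the bar across its thickness. Point on the knob's axis, 13 mm below the bar's top, 19 mm above the skirt's top; z up, x along the bar (white mark on the -x half), turning with the knob.
- boss (a point): Point on the knob's axis, on top of the boss (68 mm diameter), 257 mm above the table. The knob's stop lies 0.3 to 1.1 rad clockwise of where the knob starts; it cannot be seen. Clicks are 20 degrees (0.349 rad) apart counted from the stop, each resists with up to 0.15 N m. At the stop resistance rises by about 4 N m per rad: 0.25 to 0.35 N m is plainly the stop, over 0.5 is forcing it.
- anvil (a joint): Height in m of the press anvil (thin rod under the boss), driven by the knob's screw: 0 with the knob just at its stop, only 0.00005 (0.05 mm) more per click anticlockwise. These steps are far finer than the reading's noise. A released knob settles in the nearest click; the stop is itself a click position.
- load (a joint): Elastic give in m of the mount under the anvil: 0.0001 (0.1 mm) per N m of torque on the knob, negative for clockwise; 0 when nothing turns the knob. Far finer than the reading's noise: the torque has to be felt at the gripper.
- lock (a joint): Angle in rad of the lock lever about a level axis: 0 leaning fully to the machine's right (its -y side), 1.0 leaning fully to its left (+y side, locked). It starts between 0 and 0.1 and stays where it is left; friction 0.06 N m (1 to 2 N at the ball).
- lock_tip (a point): Centre of the 26 mm black ball on the lock lever's 10 mm steel rod, 55 mm from the hinge. The hinge runs along the machine's x, 264 mm above the table, at x = 85 mm, y = 0 in the machine's frame; at 0 and 1.0 rad the lever leans 0.5 rad either side of upright, so the ball swings 53 mm along the machine's y. Its block is 50 (x) by 70 (y) by 25 mm high, on the column.
- machine: White bench spectrometer, fixed, casing 300 (x) by 360 (y) by 150 mm high. Origin at the centre of its underside; x away from the robot at yaw 0, y left, z up. Knob axis at x = -50 mm, y = 0. A column (70 by 85 mm, top 242 mm above the table) at x = 85 mm carries a 46 mm wide arm, top 241 mm, forwards to the boss.
- vial_mid (a point): Bystander: small glass jar, 28 mm diameter, 50 mm high, standing on the machine's deck at its front left; point half-way up.
- die_center (a point): Bystander: steel pellet die, cylinder of 50 mm diameter and 60 mm high on the table left of the machine; point half-way up.
- wash_mid (a point): Bystander: white bottle of 60 mm diameter, 150 mm high on the table right of the machine; point half-way up.

How it is judged:
By the outcome, as a careful person would: the job done as asked, in the order asked, and still so for the second after the job is handed in, with the robot touching nothing.
It also fails if it takes over 72 s, if anything falls off the work surface, if the arm or the gripper's body presses on something with over 40 N, if the wrist force passes 120 N, or if a joint passes its speed limit or range.

## Working session

There is one attempt and no reset: what is moved stays moved. The work goes in short steps, Python scripts to look and compute and a tool call to move; the robot and the scene stay as the last step left them, time stands still between calls to the robot, and variables do not carry over. Pictures are saved under pics/ and viewed, and the job is handed in when it is done.

Besides the shell and the picture viewer there is one more tool, called after "Call:" as a command line: name --argument value ..., lists and objects as JSON in quotes. send_rows: Moves the arm, as the interface text tells. Its arguments: {"type":"object","properties":{"steps":{"type":"array","items":{"type":"array","items":{"type":"array","items":{"type":"number"}}}},"grip_force":{"type":"number"}},"required":["steps"]}

```bash
ls; mkdir -p pics
python3 - <<'E'
from station import manip
import cv2
s=manip.sense(); print(s)
for n in ["scene","top","wrist"]:
    cv2.imwrite(f"pics/{n}0.png",manip.snapshot(n)[:,:,::-1]); print(n,manip.camera_params(n))
E
```

```text
pics
{'t': 0.0, 'q': array([-1.34950895e+00,  5.28474986e-01,  1.43392557e+00,  1.34739537e-05,
        1.18137875e+00, -1.78504179e-01]), 'qd': array([-0.00094228, -0.0006623 ,  0.00142295, -0.00049943, -0.00065338,
        0.00237607]), 'tau': array([ 4.95517979e-04, -4.42348087e+01, -1.78025740e+01, -2.37728100e-04,
        8.28652323e-03, -2.99905764e-06]), 'tcp_pos': array([ 0.24313356, -0.57498583,  0.23032079]), 'tool_rot': array([ 0.39129935,  0.58988106, -0.3902233 ,  0.58877069]), 'force': array([-1.24984432,  0.08732435, -0.02103076]), 'ft_torque': array([0.00370646, 0.0200977 , 0.0141681 ]), 'finger_gap': 1.003529881981339}
scene {'fx': 416.8657952894149, 'fy': 416.8657952894149, 'cx': 262.3478130143588, 'cy': 185.57348548734086, 'T': array([[-0.39023206,  0.67374831, -0.62752064,  1.19034629],
       [ 0.92062148,  0.29532211, -0.25542306,  0.30559777],
       [ 0.01322986, -0.67738325, -0.73551132,  0.93614742],
       [ 0.        ,  0.        ,  0.        ,  1.        ]])}
top {'fx': 470.7604667592376, 'fy': 470.7604667592376, 'cx': 255.5738460105806, 'cy': 194.7617296561836, 'T': array([[-0.00187701, -0.99915709,  0.04100712,  0.50594431],
       [-0.99997501,  0.0021549 ,  0.00673369,  0.05243429],
       [-0.00681638, -0.04099345, -0.99913616,  1.63048465],
       [ 0.        ,  0.        ,  0.        ,  1.        ]])}
wrist {'fx': 297.3186396354542, 'fy': 297.3186396354542, 'cx': 255.64723419613463, 'cy': 194.03214588167373, 'tool_from_camera': array([[ 1.23704801e-03, -2.60466777e-01,  9.65482018e-01,
        -1.43074034e-01],
       [ 6.70872297e-05, -9.65482733e-01, -2.60467056e-01,
         6.48186848e-02],
       [ 9.99999233e-01,  3.86981767e-04, -1.17687450e-03,
         9.14097790e-04],
       [ 0.00000000e+00,  0.00000000e+00,  0.00000000e+00,
         1.00000000e+00]])}
```

View pics/scene0.png

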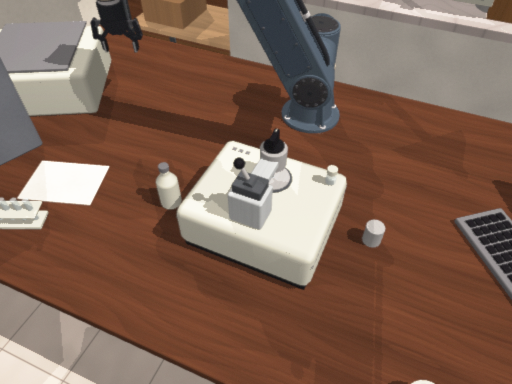

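View pics/top0.png

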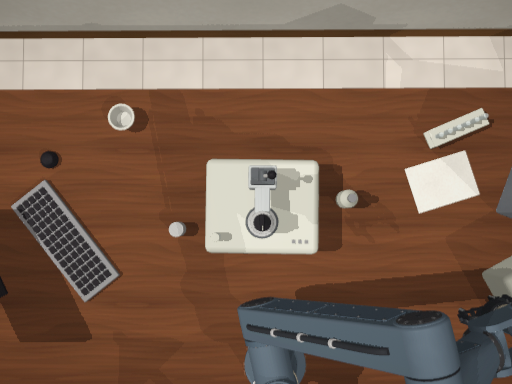

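Run:
```python
import cv2
a=cv2.imread('pics/top0.png')
cv2.imwrite('pics/top0z.png',cv2.resize(a[120:300,150:350],None,fx=3,fy=3,interpolation=cv2.INTER_CUBIC))
```

```text
(no output)
```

View pics/top0z.png

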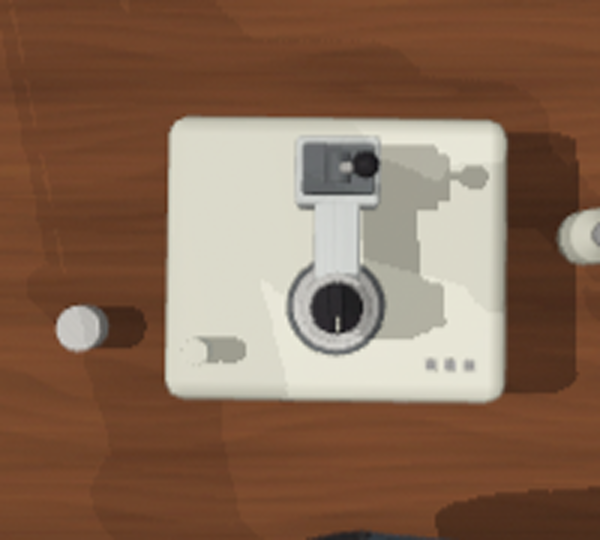

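Top view: the knob is at about (262.7,222.7) with its white mark toward the robot. The lever ball is at about (271.5,175) on the right (-y) side, and the machine's yaw is near 0.

```bash
cat > h.py <<'E'
from station import manip
import numpy as np, cv2
from scipy.spatial.transform import Rotation as R
def ray(name,px,pose=None):
    c=manip.camera_params(name)
    u=np.array([px[0]-c['cx'],px[1]-c['cy']])
    if name!='wrist':
        d=np.array([u[0]/c['fx'],u[1]/c['fy'],1]);T=c['T']
    else:
        r=np.hypot(*u);th=r/c['fx'];d=np.array([*(np.sin(th)*u/max(r,1e-9)),np.cos(th)])
        P=np.eye(4);P[:3,:3]=R.from_quat(pose[1]).as_matrix();P[:3,3]=pose[0];T=P@c['tool_from_camera']
    return T[:3,3],T[:3,:3]@d
def onz(name,px,z,pose=None):
    o,d=ray(name,px,pose);return o+d*(z-o[2])/d[2]
def proj(name,p,pose=None):
    c=manip.camera_params(name)
    if name!='wrist': T=c['T']
    else:
        P=np.eye(4);P[:3,:3]=R.from_quat(pose[1]).as_matrix();P[:3,3]=pose[0];T=P@c['tool_from_camera']
    q=T[:3,:3].T@(np.array(p)-T[:3,3])
    if name!='wrist': return np.array([c['fx']*q[0]/q[2]+c['cx'],c['fy']*q[1]/q[2]+c['cy']])
    rr=np.hypot(q[0],q[1]);th=np.arctan2(rr,q[2])
    return np.array([c['cx'],c['cy']])+c['fx']*th*q[:2]/rr
def shot(fn,name):
    s=manip.sense();im=manip.snapshot(name);cv2.imwrite('pics/'+fn+'.png',im[:,:,::-1]);np.savez('pics/'+fn+'.npz',p=s['tcp_pos'],q=s['tool_rot'])
    return im,(s['tcp_pos'],s['tool_rot'])
def pose(fn):
    d=np.load('pics/'+fn+'.npz');return d['p'],d['q']
E
python3 - <<'E'
from h import *
a=cv2.imread('pics/top0.png')
hsv=cv2.cvtColor(a,cv2.COLOR_BGR2HSV)
m=((hsv[:,:,1]<60)&(hsv[:,:,2]>90)).astype(np.uint8)*255
m[:140]=0;m[270:]=0;m[:,:195]=0;m[:,330:]=0
c=max(cv2.findContours(m,0,2)[0],key=cv2.contourArea)
r=cv2.minAreaRect(c);print(r)
for p in cv2.boxPoints(r):print(p,onz('top',p,.15))
print('ctr',onz('top',r[0],.15))
print('knobtop',onz('top',(262.7,222.7),.291),'boss',onz('top',(262,222.5),.257))
print('ball',onz('top',(271.7,174.7),.312), onz('scene',(239,163),.312))
s=manip.sense();print(R.from_quat(s['tool_rot']).as_matrix())
E
```

```text
((261.5, 206.0), (94.0, 113.0), 90.0)
[205. 159.] [0.6801453  0.22200445 0.15      ]
[318. 159.] [ 0.67919031 -0.13473205  0.15      ]
[318. 253.] [ 0.38391207 -0.13257401  0.15      ]
[205. 253.] [0.38437782 0.22125607 0.15      ]
ctr [0.53130144 0.04384474 0.15      ]
knobtop [0.48144809 0.04136779 0.291     ] boss [0.48141151 0.04312423 0.257     ]
ball [0.61632984 0.01594045 0.312     ] [0.61743112 0.01744245 0.312     ]
[[-3.43753581e-04  9.21145062e-01  3.89219291e-01]
 [ 1.62495543e-03  3.89219315e-01 -9.21143683e-01]
 [-9.99998621e-01  3.15817560e-04 -1.63061520e-03]]
```

Call:
send_rows --steps '[[[0,0.01,0.02,0.04,0.17],[0,0.03,0.07,0.08,0.34],[0,0.05,0.12,0.12,0.51],[0,0.07,0.17,0.15,0.68],[0,0.09,0.22,0.17,0.85],[0,0.12,0.27,0.18,1.02],[0,0.14,0.32,0.18,1.19],[0,0.16,0.37,0.18,1.36]]]'

```text
t: 1.15
tcp_pos: [0.4036, -0.2038, 0.4114]
tool_rot: [-0.069, 0.704, 0.069, 0.704]
force: [0.5, -0.2, 0.2]
finger_gap: 1.0
```

Call:
send_rows --steps '[[[0,0.02,0.05,0,0.17],[0,0.03,0.1,0,0.34],[0,0.05,0.15,0,0.51],[0,0.07,0.2,0,0.68],[0,0.078,0.248,0,0.85],[0,0.078,0.248,0,1.02],[0,0.078,0.248,0,1.19],[0,0.078,0.248,0,1.38]]]'

```text
t: 2.15
tcp_pos: [0.481, 0.0427, 0.4109]
tool_rot: [-0.5, 0.5, 0.501, 0.499]
force: [-0.0, 0.1, 0.0]
finger_gap: 0.999
```

Run:
```python
from h import *
im,_=shot('w1','wrist'); s=manip.sense(); print(s['q'],s['tcp_pos'],R.from_quat(s['tool_rot']).as_matrix().round(3),s['t'],s['force'])
```

```text
[-1.43622029e-01  1.53458990e-01  1.50417916e+00 -2.06799309e-05
  1.48490868e+00 -1.72064166e+00] [0.48097286 0.04259134 0.41094688] [[-0.001 -1.    -0.006]
 [ 0.    -0.006  1.   ]
 [-1.     0.001  0.   ]] 2.2 [ 0.80822116  0.49338767 -0.99405196]
```

View pics/w1.png

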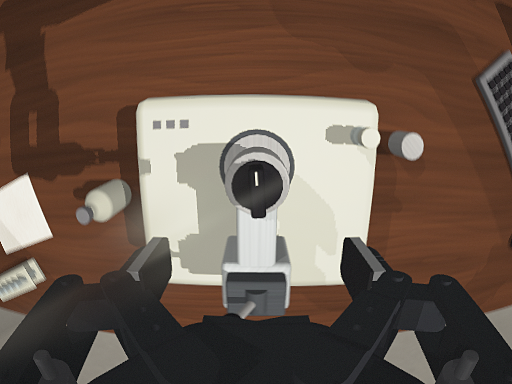

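Run:
```python
from h import *
a=cv2.imread('pics/w1.png')
cv2.imwrite('pics/w1z.png',cv2.resize(a[115:325,180:340],None,fx=4,fy=4,interpolation=cv2.INTER_CUBIC)[:840])
c=cv2.resize(a[120:240,190:330],None,fx=5,fy=5,interpolation=cv2.INTER_CUBIC)
c=cv2.convertScaleAbs(c,alpha=2.5,beta=0);cv2.imwrite('pics/w1z.png',c)
```

```text
(no output)
```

View pics/w1z.png

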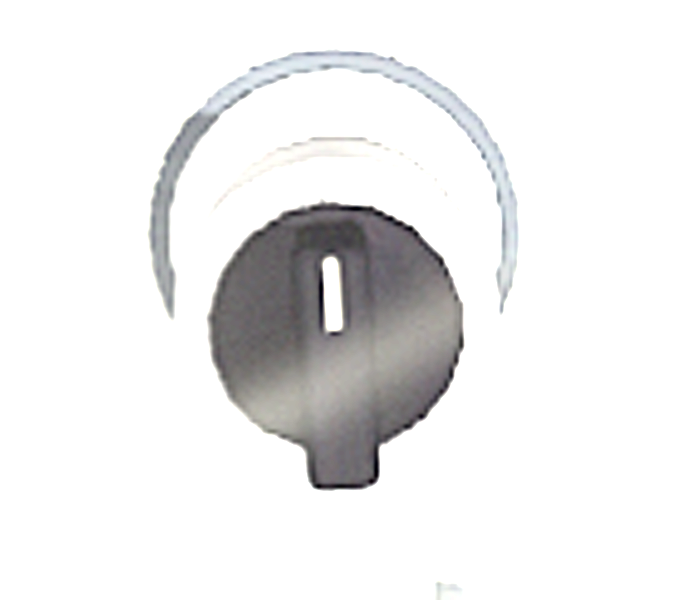

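Run:
```python
from h import *
P=pose('w1')
f=lambda x,y:(190+(x+.5)/5-.5,120+(y+.5)/5-.5)
for n,x,y,z in [('mark a',330,258,.297),('mark b',334,330,.297),('bar end l',314,488,.297),('bar end r',376,488,.297),('bar near l',299,250,.297),('bar near r',369,250,.297),('skirt c',336,325,.265),('skirt l',209,325,.265),('skirt r',463,325,.265)]:
    print(n,onz('wrist',f(x,y),z,P))
b=cv2.imread('pics/top0.png')[...];
```

```text
mark a [0.46294823 0.04172895 0.297     ]
mark b [0.4759676  0.04247377 0.297     ]
bar end l [0.50572606 0.0389067  0.297     ]
bar end r [0.50570794 0.05027422 0.297     ]
bar near l [0.46152693 0.03628118 0.297     ]
bar near r [0.46149598 0.04857515 0.297     ]
skirt c [0.48258384 0.04301706 0.265     ]
skirt l [0.48262095 0.01760009 0.265     ]
skirt r [0.48249945 0.06845679 0.265     ]
```

Call:
send_rows --steps '[[[0,0,0,0,-0.18],[0,0,0,0,-0.36],[0,0,0,0,-0.54],[0,0,0,0,-0.72],[0,0,0,0,-0.9],[0,0,0,0,-1.08],[0,0,0,0,-1.26],[0,0.002,0.0006,0,-1.44]]]'

```text
t: 3.2
tcp_pos: [0.4829, 0.0429, 0.411]
tool_rot: [-0.042, 0.706, 0.042, 0.706]
force: [0.5, 0.1, -0.5]
finger_gap: 1.0
```

Call:
send_rows --steps '[[[0.2,0,0,0,-0.18],[0.4,0,0,0,-0.36],[0.4,0,0,0,-0.54],[0.4,0,0,0,-0.72],[0.4,0,0,0,-0.9],[0.4,0,0,0,-1.08],[0.4,0,0,0,-1.26],[0.4,0,0,0,-1.44]]]'

```text
t: 4.2
tcp_pos: [0.483, 0.0429, 0.411]
tool_rot: [0.434, 0.558, -0.434, 0.558]
force: [0.7, -1.1, 0.7]
finger_gap: 0.6
```

Call:
send_rows --steps '[[[0.4,0,0,-0.03,-0.18],[0.4,0,0,-0.05,-0.218],[0.4,0,0,-0.05,-0.218],[0.4,0,0,-0.05,-0.218]]]'

```text
t: 4.7
tcp_pos: [0.4838, 0.0428, 0.362]
tool_rot: [0.49, 0.509, -0.49, 0.51]
force: [0.7, 0.2, 0.6]
finger_gap: 0.6
```

Run:
```python
from h import *
im,_=shot('w2','wrist'); s=manip.sense(); print(s['q'],s['tcp_pos'],R.from_quat(s['tool_rot']).as_matrix().round(3),s['t'],s['force'],s['ft_torque'],s['finger_gap'])
c=cv2.convertScaleAbs(im[:,:,::-1],alpha=1.5);cv2.imwrite('pics/w2b.png',c)
```

```text
[-1.42280148e-01  1.92638359e-01  1.58554436e+00  6.93257875e-06
  1.36142221e+00  1.38958148e+00] [0.48393597 0.04281221 0.36231676] [[ 0.002  0.999  0.039]
 [-0.     0.039 -0.999]
 [-1.     0.002  0.   ]] 4.75 [0.39926679 0.2697442  0.38427626] [ 0.01612754 -0.04916951 -0.02772652] 0.6003366645307053
```

View pics/w2b.png

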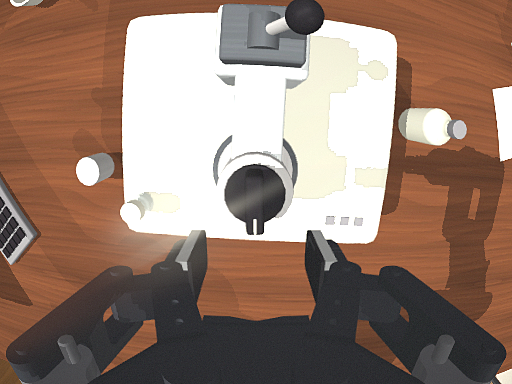

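Run:
```python
from h import *
a=cv2.imread('pics/w2.png')
c=cv2.resize(a[140:250,200:310],None,fx=5,fy=5,interpolation=cv2.INTER_CUBIC)
cv2.imwrite('pics/w2z.png',cv2.convertScaleAbs(c,alpha=2.5))
```

```text
(no output)
```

View pics/w2z.png

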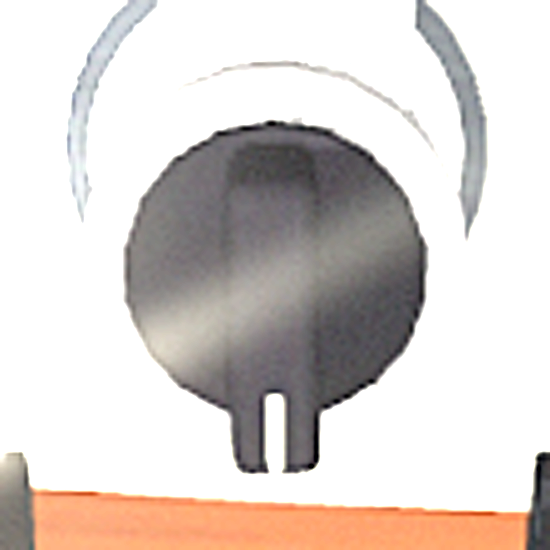

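Run:
```python
from h import *
P=pose('w2')
f=lambda x,y:(200+(x+.5)/5-.5,140+(y+.5)/5-.5)
for n,x,y,z in [('mark a',274,395,.297),('mark b',275,468,.297),('bar end l',234,470,.297),('bar end r',319,470,.297),('far l',229,182,.297),('far r',315,182,.297),('skirt c',276,270,.265),('skirt l',125,275,.265),('skirt r',427,275,.265)]:
    print(n,onz('wrist',f(x,y),z,P))
```

```text
mark a [0.47390594 0.04236012 0.297     ]
mark b [0.4621556  0.04176837 0.297     ]
bar end l [0.46157291 0.04795835 0.297     ]
bar end r [0.46208133 0.0351007  0.297     ]
far l [0.5058882  0.05000384 0.297     ]
far r [0.50636526 0.0377221  0.297     ]
skirt c [0.48458492 0.04259042 0.265     ]
skirt l [0.48272477 0.06791407 0.265     ]
skirt r [0.48470925 0.01722108 0.265     ]
```

Call:
send_rows --grip_force 60 --steps '[[[0.4,0,0,-0.05,0.01],[0.4,0,0,-0.085,0.01],[0.4,0,0,-0.093,0.01],[0.4,0,0,-0.093,0.01],[0.4,0,0,-0.093,0.01]]]'

```text
t: 5.38
tcp_pos: [0.4847, 0.0428, 0.2701]
tool_rot: [0.488, 0.511, -0.487, 0.513]
force: [-0.4, -0.3, 1.1]
finger_gap: 0.603
```

```bash
cat > st.py <<'E'
from h import *
s=manip.sense();M=R.from_quat(s['tool_rot']).as_matrix()
print('t',round(s['t'],2),'tcp',s['tcp_pos'].round(4),'jawdeg',np.degrees(np.arctan2(M[1,2],M[0,2])).round(2),'q6',s['q'][5].round(4),'F',s['force'].round(2),'M',s['ft_torque'].round(3),'gap',round(s['finger_gap'],3),'tau6',s['tau'][5].round(3), 'tau1',s['tau'][0].round(3))
E
python3 st.py;python3 st.py; python3 -c "
from h import *
shot('w3','wrist');shot('s3','scene')"
```

```text
t 5.38 tcp [0.4847 0.0428 0.2701] jawdeg -87.17 q6 1.3793 F [-0.43 -0.26  1.07] M [-0.033  0.011  0.01 ] gap 0.603 tau6 0.0 tau1 -0.017
t 5.38 tcp [0.4847 0.0428 0.2701] jawdeg -87.17 q6 1.3793 F [-0.43 -0.26  1.07] M [-0.033  0.011  0.01 ] gap 0.603 tau6 0.0 tau1 -0.017
```

View pics/w3.png

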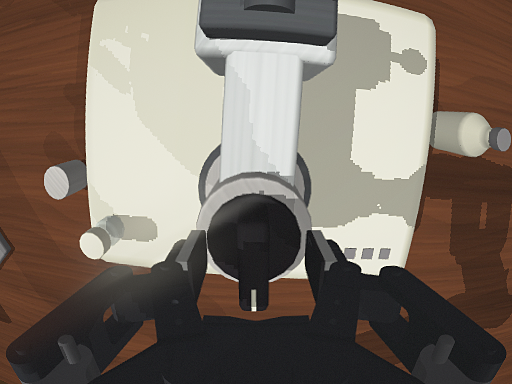

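View pics/s3.png

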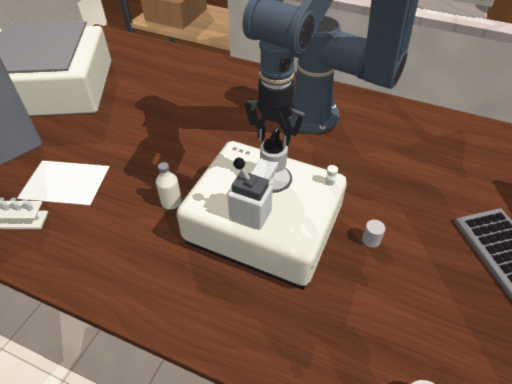

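Fingers straddle the bar centrally (bar end about (254,298), pads at 195 and 318). Closing.

Call:
send_rows --grip_force 60 --steps '[[[0.6,-0.0007,0,0,0],[0.75,-0.0007,0,0,0],[1,-0.0007,0,0,0],[1,-0.0007,0,0,0],[1,-0.0007,0,0,0],[1,-0.0007,0,0,0]]]'

```text
t: 6.22
tcp_pos: [0.4826, 0.0435, 0.2687]
tool_rot: [0.488, 0.512, -0.487, 0.512]
force: [-1.1, 4.0, 5.9]
finger_gap: 0.154
```

```bash
python3 st.py
```

```text
t 6.22 tcp [0.4826 0.0435 0.2687] jawdeg -87.18 q6 1.379 F [-1.11  4.02  5.92] M [0.701 0.171 0.011] gap 0.154 tau6 0.027 tau1 -1.881
```

Call:
send_rows --steps '[[[1,0,0.0006,0.0005,0],[1,0,0.0006,0.0005,-0.03],[1,0,0.0006,0.0005,-0.06],[1,0,0.0006,0.0005,-0.06]]]'

```text
t: 6.72
tcp_pos: [0.4826, 0.0436, 0.2687]
tool_rot: [0.503, 0.497, -0.503, 0.497]
force: [-0.6, 2.9, 2.4]
finger_gap: 0.157
```

```bash
python3 st.py
```

```text
t 6.72 tcp [0.4826 0.0436 0.2687] jawdeg -90.64 q6 1.4407 F [-0.63  2.92  2.4 ] M [0.551 0.013 0.057] gap 0.157 tau6 0.084 tau1 -1.551
```

Call:
send_rows --steps '[[[1,0,0,0,-0.03],[1,0,0,0,-0.06],[1,0,0,0,-0.06]]]'

```text
t: 7.1
tcp_pos: [0.4826, 0.0437, 0.2688]
tool_rot: [0.518, 0.482, -0.517, 0.482]
force: [0.6, 3.9, 2.3]
finger_gap: 0.154
```

```bash
python3 st.py
```

```text
t 7.1 tcp [0.4826 0.0437 0.2688] jawdeg -94.08 q6 1.5008 F [0.6  3.87 2.32] M [ 0.721  0.026 -0.002] gap 0.154 tau6 0.06 tau1 -1.929
```

Call:
send_rows --steps '[[[1,0,0,0,-0.03],[1,0,0,0,-0.06],[1,0,0,0,-0.06]]]'

```text
t: 7.48
tcp_pos: [0.4826, 0.0438, 0.2687]
tool_rot: [0.532, 0.466, -0.532, 0.466]
force: [1.3, 5.5, 1.8]
finger_gap: 0.152
```

```bash
python3 st.py
```

```text
t 7.47 tcp [0.4826 0.0438 0.2687] jawdeg -97.52 q6 1.5607 F [1.28 5.55 1.79] M [ 0.956 -0.078 -0.057] gap 0.152 tau6 0.06 tau1 -2.425
```

Call:
send_rows --steps '[[[1,0,0.001,0,-0.03],[1,0,0.001,0,-0.06],[1,0,0.001,0,-0.06]]]'

```text
t: 7.85
tcp_pos: [0.4826, 0.0441, 0.2688]
tool_rot: [-0.545, -0.45, 0.546, -0.45]
force: [-0.2, 0.7, 0.6]
finger_gap: 0.154
```

```bash
python3 st.py
```

```text
t 7.85 tcp [0.4826 0.0441 0.2688] jawdeg -100.95 q6 1.6229 F [-0.19  0.67  0.56] M [ 0.248  0.011 -0.019] gap 0.154 tau6 0.046 tau1 -0.733
```

Call:
send_rows --steps '[[[1,0,0,0,-0.03],[1,0,0,0,-0.06],[1,0,0,0,-0.06]]]'

```text
t: 8.22
tcp_pos: [0.4826, 0.0442, 0.2688]
tool_rot: [-0.558, -0.433, 0.559, -0.434]
force: [0.1, 0.5, 0.5]
finger_gap: 0.152
```

```bash
python3 st.py
```

```text
t 8.22 tcp [0.4826 0.0442 0.2688] jawdeg -104.38 q6 1.6828 F [0.08 0.54 0.47] M [ 0.082 -0.004  0.009] gap 0.152 tau6 0.06 tau1 -0.261
```

Call:
send_rows --steps '[[[1,0,0,0,-0.03],[1,0,0,0,-0.04],[1,0,0,0,-0.04]]]'

```text
t: 8.6
tcp_pos: [0.4826, 0.0443, 0.2688]
tool_rot: [-0.567, -0.422, 0.567, -0.422]
force: [1.1, -0.1, -0.0]
finger_gap: 0.15
```

```bash
python3 st.py
```

```text
t 8.6 tcp [0.4826 0.0443 0.2688] jawdeg -106.65 q6 1.7224 F [ 1.08 -0.05 -0.04] M [-0.052 -0.032  0.135] gap 0.15 tau6 0.097 tau1 -0.006
```

Call:
send_rows --steps '[[[1,0,0,0,-0.02],[1,0,0,0,-0.02]]]'

```text
t: 8.85
tcp_pos: [0.4827, 0.0444, 0.2688]
tool_rot: [-0.571, -0.416, 0.571, -0.417]
force: [-0.2, -0.4, 0.2]
finger_gap: 0.156
```

```bash
python3 st.py
```

```text
t 8.85 tcp [0.4827 0.0444 0.2688] jawdeg -107.81 q6 1.7426 F [-0.21 -0.42  0.17] M [-0.082 -0.1    0.057] gap 0.156 tau6 0.145 tau1 0.098
```

Call:
send_rows --steps '[[[1,0,0,0,-0.02],[1,0,0,0,-0.02]]]'

```text
t: 9.1
tcp_pos: [0.4826, 0.0444, 0.2688]
tool_rot: [-0.576, -0.411, 0.576, -0.411]
force: [1.0, 0.2, -0.3]
finger_gap: 0.151
```

```bash
python3 st.py
```

```text
t 9.1 tcp [0.4826 0.0444 0.2688] jawdeg -108.98 q6 1.7629 F [ 0.98  0.21 -0.32] M [-0.195 -0.042  0.082] gap 0.151 tau6 0.029 tau1 0.343
```

```bash
cat > av.py <<'E'
from h import *
import sys
n=int(sys.argv[1]) if len(sys.argv)>1 else 8
S=[]
for i in range(n):
    S.append(manip.sense());manip.snapshot('top')
s=S[-1];M=R.from_quat(s['tool_rot']).as_matrix()
m=np.array([x['ft_torque'][2] for x in S]);t6=np.array([x['tau'][5] for x in S])
print('t',round(s['t'],2),'tcp',s['tcp_pos'].round(4),'jaw rad',np.arctan2(M[1,2],M[0,2]).round(4),'q6',s['q'][5].round(4),'F',np.mean([x['force'] for x in S],0).round(2),'Mz',m.mean().round(3),'sd',m.std().round(3),'tau6',t6.mean().round(3),t6.std().round(3))
E
python3 av.py
```

```text
t 9.45 tcp [0.4826 0.0444 0.2688] jaw rad -1.9015 q6 1.7624 F [ 0.71 -0.96 -0.43] Mz 0.01 sd 0.034 tau6 0.003 0.011
```

Call:
send_rows --steps '[[[1,0,0,0,-0.03],[1,0,0,0,-0.03]]]'

```text
t: 9.75
tcp_pos: [0.4826, 0.0445, 0.2688]
tool_rot: [-0.582, -0.402, 0.582, -0.402]
force: [1.4, -1.1, -0.7]
finger_gap: 0.155
```

```bash
python3 av.py 5
```

```text
t 9.95 tcp [0.4826 0.0445 0.2688] jaw rad -1.9315 q6 1.7924 F [ 0.9  -1.31 -0.89] Mz 0.016 sd 0.015 tau6 0.038 0.019
```

Call:
send_rows --steps '[[[1,0,0,0,-0.03],[1,0,0,0,-0.03]]]'

```text
t: 10.25
tcp_pos: [0.4826, 0.0445, 0.2688]
tool_rot: [0.588, 0.393, -0.588, 0.393]
force: [1.1, -1.7, -0.6]
finger_gap: 0.152
```

```bash
python3 av.py 5
```

```text
t 10.45 tcp [0.4827 0.0445 0.2688] jaw rad -1.9615 q6 1.8224 F [ 1.21 -0.89 -1.14] Mz 0.024 sd 0.014 tau6 0.031 0.019
```

Call:
send_rows --steps '[[[1,0,0,0,-0.03],[1,0,0,0,-0.03]]]'

```text
t: 10.75
tcp_pos: [0.4826, 0.0446, 0.2688]
tool_rot: [0.593, 0.384, -0.593, 0.384]
force: [1.4, -1.4, -2.3]
finger_gap: 0.155
```

```bash
python3 av.py 5
```

```text
t 10.95 tcp [0.4826 0.0446 0.2688] jaw rad -1.9915 q6 1.8524 F [ 1.13 -1.13 -1.15] Mz 0.016 sd 0.031 tau6 0.03 0.019
```

```bash
python3 -c "
from h import *
im,_=shot('w4','wrist');cv2.imwrite('pics/w4b.png',cv2.convertScaleAbs(im[:,:,::-1],alpha=2))
im,_=shot('t4','top');cv2.imwrite('pics/t4z.png',cv2.resize(im[160:270,200:320,::-1],None,fx=5,fy=5))"
```

```text
(no output)
```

View pics/w4b.png

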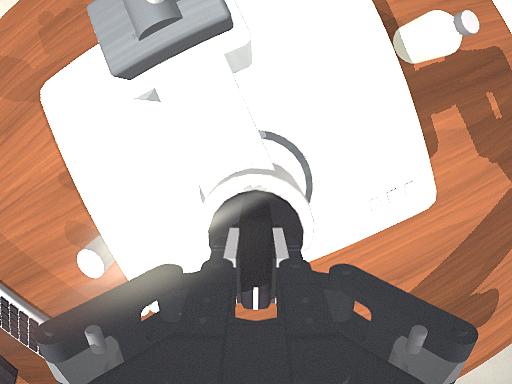

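The bar (mark at (255,297)) is still square between the pads and has turned with the jaws. It has passed one click with no stop yet.

Call:
send_rows --steps '[[[1,0,-0.0003,0,-0.03],[1,0,-0.0003,0,-0.03]]]'

```text
t: 11.35
tcp_pos: [0.4826, 0.0445, 0.2688]
tool_rot: [0.599, 0.376, -0.599, 0.375]
force: [1.9, 0.8, -1.7]
finger_gap: 0.152
```

```bash
python3 av.py 4
```

```text
t 11.5 tcp [0.4826 0.0445 0.2688] jaw rad -2.0216 q6 1.8818 F [ 2.14  1.02 -2.18] Mz 0.0 sd 0.028 tau6 0.022 0.019
```

Call:
send_rows --steps '[[[1,0,0,0,-0.03],[1,0,0,0,-0.03]]]'

```text
t: 11.8
tcp_pos: [0.4826, 0.0445, 0.2688]
tool_rot: [0.605, 0.367, -0.605, 0.366]
force: [2.2, 2.4, -1.0]
finger_gap: 0.153
```

```bash
python3 av.py 4
```

```text
t 11.95 tcp [0.4826 0.0445 0.2688] jaw rad -2.0516 q6 1.9118 F [ 2.06  2.38 -1.38] Mz -0.009 sd 0.027 tau6 0.019 0.019
```

Call:
send_rows --steps '[[[1,0,0,0,-0.03],[1,0,0,0,-0.03]]]'

```text
t: 12.25
tcp_pos: [0.4827, 0.0445, 0.2688]
tool_rot: [0.61, 0.357, -0.61, 0.357]
force: [2.2, 3.2, -1.9]
finger_gap: 0.152
```

```bash
python3 av.py 4
```

```text
t 12.4 tcp [0.4826 0.0445 0.2688] jaw rad -2.0816 q6 1.9418 F [ 1.81  3.6  -2.24] Mz -0.015 sd 0.039 tau6 0.02 0.02
```

Call:
send_rows --steps '[[[1,0,0,0,-0.03],[1,0,0,0,-0.03]]]'

```text
t: 12.7
tcp_pos: [0.4827, 0.0445, 0.2688]
tool_rot: [0.616, 0.348, -0.615, 0.348]
force: [2.2, 4.1, -1.8]
finger_gap: 0.152
```

```bash
python3 av.py 4
```

```text
t 12.85 tcp [0.4827 0.0445 0.2688] jaw rad -2.1126 q6 1.9727 F [ 2.56  4.64 -1.88] Mz -0.032 sd 0.024 tau6 0.011 0.014
```

Call:
send_rows --steps '[[[1,-0.0003,0.0006,0,-0.03],[1,-0.0003,0.0006,0,-0.03]]]'

```text
t: 13.15
tcp_pos: [0.4826, 0.0446, 0.2688]
tool_rot: [0.621, 0.339, -0.62, 0.339]
force: [3.1, 3.7, -3.6]
finger_gap: 0.157
```

```bash
python3 av.py 4
```

```text
t 13.3 tcp [0.4826 0.0446 0.2688] jaw rad -2.1417 q6 2.003 F [ 3.23  2.9  -3.19] Mz -0.03 sd 0.022 tau6 0.01 0.021
```

Call:
send_rows --steps '[[[1,0,0,0,-0.03],[1,0,0,0,-0.03]]]'

```text
t: 13.6
tcp_pos: [0.4826, 0.0447, 0.2688]
tool_rot: [0.626, 0.329, -0.626, 0.33]
force: [3.6, 2.6, -4.6]
finger_gap: 0.153
```

```bash
python3 av.py 4
```

```text
t 13.75 tcp [0.4826 0.0447 0.2688] jaw rad -2.1725 q6 2.0339 F [ 4.11  2.49 -4.14] Mz 0.037 sd 0.024 tau6 0.032 0.015
```

Call:
send_rows --steps '[[[1,0,0,0,-0.03],[1,0,0,0,-0.03]]]'

```text
t: 14.05
tcp_pos: [0.4827, 0.0447, 0.2688]
tool_rot: [0.631, 0.32, -0.63, 0.32]
force: [3.7, 2.9, -3.6]
finger_gap: 0.15
```

```bash
python3 av.py 4
```

```text
t 14.2 tcp [0.4827 0.0447 0.2689] jaw rad -2.2023 q6 2.0638 F [ 4.04  2.73 -3.61] Mz 0.095 sd 0.027 tau6 0.086 0.014
```

Call:
send_rows --steps '[[[1,0,0,0,-0.03],[1,0,0,0,-0.03]]]'

```text
t: 14.5
tcp_pos: [0.4827, 0.0448, 0.2688]
tool_rot: [0.636, 0.31, -0.635, 0.311]
force: [4.3, 2.2, -3.5]
finger_gap: 0.154
```

```bash
python3 av.py 4
```

```text
t 14.65 tcp [0.4827 0.0448 0.2688] jaw rad -2.2321 q6 2.0936 F [ 4.09  3.23 -3.75] Mz 0.1 sd 0.028 tau6 0.139 0.014
```

Call:
send_rows --steps '[[[1,-0.0005,0.0004,0,-0.03],[1,-0.0005,0.0004,0,-0.03]]]'

```text
t: 14.95
tcp_pos: [0.4826, 0.0449, 0.2689]
tool_rot: [0.64, 0.3, -0.639, 0.301]
force: [4.5, 1.9, -4.0]
finger_gap: 0.152
```

```bash
python3 av.py 4
```

```text
t 15.1 tcp [0.4826 0.0449 0.2688] jaw rad -2.2625 q6 2.1246 F [ 5.26  1.88 -3.94] Mz 0.014 sd 0.021 tau6 0.02 0.014
```

Call:
send_rows --steps '[[[1,0,0,0,-0.03],[1,0,0,0,-0.03]]]'

```text
t: 15.4
tcp_pos: [0.4827, 0.0449, 0.2688]
tool_rot: [0.645, 0.291, -0.644, 0.292]
force: [5.1, 2.5, -4.3]
finger_gap: 0.155
```

```bash
python3 av.py 4
```

```text
t 15.55 tcp [0.4827 0.0449 0.2688] jaw rad -2.2925 q6 2.1546 F [ 5.11  2.32 -4.72] Mz 0.006 sd 0.033 tau6 0.041 0.014
```

Call:
send_rows --steps '[[[1,-0.0005,0,0,-0.03],[1,-0.0005,0,0,-0.03]]]'

```text
t: 15.85
tcp_pos: [0.4826, 0.0449, 0.2688]
tool_rot: [0.65, 0.281, -0.648, 0.282]
force: [5.5, 3.5, -5.7]
finger_gap: 0.154
```

```bash
python3 av.py 4
```

```text
t 16.0 tcp [0.4827 0.0449 0.2689] jaw rad -2.3226 q6 2.1845 F [ 5.84  2.85 -5.53] Mz 0.017 sd 0.035 tau6 0.037 0.014
```

Call:
send_rows --steps '[[[1,0,0,0,-0.03],[1,0,0,0,-0.03]]]'

```text
t: 16.3
tcp_pos: [0.4827, 0.045, 0.2689]
tool_rot: [0.654, 0.271, -0.652, 0.272]
force: [6.8, 2.9, -5.9]
finger_gap: 0.154
```

```bash
python3 av.py 4
```

```text
t 16.45 tcp [0.4827 0.045  0.2689] jaw rad -2.3526 q6 2.2145 F [ 6.45  2.81 -5.41] Mz 0.067 sd 0.033 tau6 0.037 0.014
```

Call:
send_rows --steps '[[[1,0,0,0,-0.03],[1,0,0,0,-0.03]]]'

```text
t: 16.75
tcp_pos: [0.4827, 0.045, 0.2689]
tool_rot: [0.658, 0.261, -0.656, 0.262]
force: [5.9, 2.9, -6.2]
finger_gap: 0.153
```

```bash
python3 av.py 4
```

```text
t 16.9 tcp [0.4827 0.045  0.2688] jaw rad -2.3827 q6 2.2445 F [ 5.91  2.64 -5.74] Mz 0.033 sd 0.018 tau6 0.025 0.014
```

Call:
send_rows --steps '[[[1,0.001,0.0004,-0.0006,-0.03],[1,0.001,0.0004,-0.0006,-0.03]]]'

```text
t: 17.2
tcp_pos: [0.4829, 0.0451, 0.2688]
tool_rot: [0.661, 0.252, -0.66, 0.253]
force: [3.4, 1.1, 1.3]
finger_gap: 0.156
```

```bash
python3 av.py 4
```

```text
t 17.35 tcp [0.4829 0.0452 0.2688] jaw rad -2.4114 q6 2.2746 F [4.04 0.94 1.45] Mz 0.022 sd 0.016 tau6 0.019 0.021
```

Call:
send_rows --steps '[[[1,0,0,0,-0.03],[1,0,0,0,-0.03]]]'

```text
t: 17.65
tcp_pos: [0.4829, 0.0452, 0.2687]
tool_rot: [0.665, 0.242, -0.664, 0.243]
force: [4.2, -0.6, 3.6]
finger_gap: 0.151
```

```bash
python3 av.py 4
```

```text
t 17.8 tcp [0.4829 0.0453 0.2687] jaw rad -2.4415 q6 2.3047 F [ 4.12 -0.24  4.14] Mz -0.001 sd 0.019 tau6 0.016 0.02
```

Call:
send_rows --steps '[[[1,0,0,0,-0.03],[1,0,0,0,-0.03]]]'

```text
t: 18.1
tcp_pos: [0.4829, 0.0453, 0.2687]
tool_rot: [0.668, 0.232, -0.667, 0.233]
force: [4.5, -0.4, 5.9]
finger_gap: 0.151
```

```bash
python3 av.py 4
```

```text
t 18.25 tcp [0.4829 0.0453 0.2687] jaw rad -2.4716 q6 2.3348 F [ 4.39 -0.67  5.47] Mz 0.01 sd 0.011 tau6 0.0 0.014
```

Call:
send_rows --steps '[[[1,0,0,0.0005,-0.03],[1,0,0,0.0005,-0.03]]]'

```text
t: 18.55
tcp_pos: [0.4829, 0.0454, 0.2687]
tool_rot: [0.672, 0.222, -0.671, 0.223]
force: [5.5, -0.4, 2.3]
finger_gap: 0.151
```

```bash
python3 av.py 4
```

```text
t 18.7 tcp [0.4829 0.0454 0.2687] jaw rad -2.5021 q6 2.3652 F [ 5.73 -0.95  2.44] Mz 0.018 sd 0.017 tau6 0.002 0.014
```

Call:
send_rows --steps '[[[1,0,0,0,-0.03],[1,0,0,0,-0.03]]]'

```text
t: 19.0
tcp_pos: [0.483, 0.0454, 0.2688]
tool_rot: [0.675, 0.212, -0.674, 0.213]
force: [5.7, -0.6, 3.0]
finger_gap: 0.153
```

```bash
python3 av.py 4
```

```text
t 19.15 tcp [0.483  0.0454 0.2688] jaw rad -2.5318 q6 2.395 F [ 5.7  -0.82  2.56] Mz 0.03 sd 0.036 tau6 0.073 0.015
```

Call:
send_rows --steps '[[[1,0,0,0,-0.03],[1,0,0,0,-0.03]]]'

```text
t: 19.45
tcp_pos: [0.483, 0.0454, 0.2687]
tool_rot: [0.678, 0.202, -0.677, 0.203]
force: [5.5, -0.5, 2.4]
finger_gap: 0.154
```

```bash
python3 av.py 4
```

```text
t 19.6 tcp [0.483  0.0454 0.2688] jaw rad -2.5614 q6 2.4246 F [ 5.59 -0.8   2.02] Mz 0.144 sd 0.034 tau6 0.178 0.015
```

Call:
send_rows --steps '[[[1,0,0,0,-0.02],[1,0,0,0,-0.02]]]'

```text
t: 19.9
tcp_pos: [0.483, 0.0454, 0.2688]
tool_rot: [0.68, 0.195, -0.679, 0.196]
force: [4.5, -0.8, 2.4]
finger_gap: 0.152
```

```bash
python3 av.py 6
```

```text
t 20.15 tcp [0.483  0.0454 0.2687] jaw rad -2.5811 q6 2.4444 F [ 5.36 -0.25  2.3 ] Mz 0.22 sd 0.013 tau6 0.242 0.009
```

Call:
send_rows --steps '[[[1,0,0,0,-0.015],[1,0,0,0,-0.015]]]'

```text
t: 20.45
tcp_pos: [0.4831, 0.0454, 0.2688]
tool_rot: [0.682, 0.19, -0.68, 0.191]
force: [5.4, 0.7, 2.4]
finger_gap: 0.154
```

```bash
python3 av.py 6
```

```text
t 20.7 tcp [0.483  0.0454 0.2687] jaw rad -2.5959 q6 2.4593 F [ 5.47 -0.74  2.24] Mz 0.266 sd 0.023 tau6 0.293 0.007
```

Call:
send_rows --steps '[[[1,0,0,0,0.1],[1,0,-0.0003,0,0.2],[1,0,-0.0005,0,0.3],[1,0,-0.0008,0,0.4],[1,0,-0.001,0,0.5],[1,0,-0.0012,0,0.6],[1,0,-0.0013,0,0.7],[1,0,-0.0013,0,0.7]]]'

```text
t: 21.75
tcp_pos: [0.4824, 0.0444, 0.2687]
tool_rot: [0.575, 0.412, -0.575, 0.412]
force: [4.4, 0.3, 3.2]
finger_gap: 0.151
```

```bash
python3 av.py 4
```

```text
t 21.9 tcp [0.4824 0.0444 0.2688] jaw rad -1.8979 q6 1.7583 F [4.4  0.08 3.3 ] Mz 0.032 sd 0.022 tau6 -0.001 0.057
```

Call:
send_rows --steps '[[[1,0.0004,0,0,0.1],[1,0.0007,-0.0003,0,0.2],[1,0.0007,-0.0005,0,0.3],[1,0.0007,-0.0007,0,0.4],[1,0.0007,-0.0009,0,0.5],[1,0.0007,-0.0011,0,0.6],[1,0.0007,-0.0012,0,0.68],[1,0.0007,-0.0012,0,0.68]]]'

```text
t: 22.95
tcp_pos: [0.4826, 0.0431, 0.2687]
tool_rot: [0.404, 0.58, -0.405, 0.58]
force: [4.3, -0.0, 3.9]
finger_gap: 0.156
```

```bash
python3 av.py 4
```

```text
t 23.1 tcp [0.4826 0.0431 0.2687] jaw rad -1.2177 q6 1.0758 F [ 3.62 -0.09  4.55] Mz 0.046 sd 0.026 tau6 0.001 0.053
```

Call:
send_rows --steps '[[[1,0,0,0,0.04],[1,0,0,0,0.04]]]'

```text
t: 23.4
tcp_pos: [0.4827, 0.0431, 0.2687]
tool_rot: [0.392, 0.588, -0.393, 0.588]
force: [2.0, 0.0, 3.7]
finger_gap: 0.15
```

```bash
python3 av.py 4
```

```text
t 23.55 tcp [0.4827 0.0431 0.2687] jaw rad -1.1774 q6 1.0355 F [ 2.15 -0.16  4.92] Mz 0.027 sd 0.021 tau6 -0.002 0.019
```

Call:
send_rows --steps '[[[1,0,0,0,0.04],[1,0,0,0,0.06],[1,0,0,0,0.06]]]'

```text
t: 23.98
tcp_pos: [0.4827, 0.043, 0.2687]
tool_rot: [0.375, 0.6, -0.375, 0.599]
force: [2.7, 0.8, 5.7]
finger_gap: 0.153
```

```bash
python3 av.py 6
```

```text
t 24.23 tcp [0.4827 0.043  0.2687] jaw rad -1.1174 q6 0.9756 F [ 2.64 -0.27  5.14] Mz 0.017 sd 0.052 tau6 -0.017 0.009
```

```bash
python3 -c "
from h import *
im,_=shot('w5','wrist');cv2.imwrite('pics/w5b.png',cv2.convertScaleAbs(im[:,:,::-1],alpha=2))"
```

```text
(no output)
```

View pics/w5b.png

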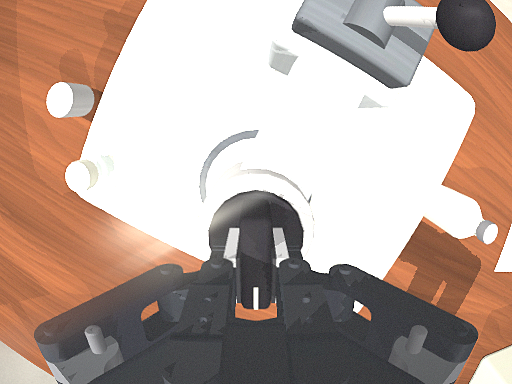

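The bar is square in the jaws (mark at (256,297)) at the four-click angle. Releasing and rising.

Call:
send_rows --steps '[[[0.8,0,0,0,0],[0.6,0,0,0,0],[0.5,0,0,0,0],[0.5,0,0,0,0],[0.5,0,0,0.03,0],[0.5,0,0,0.08,0],[0.5,0,0,0.12,0],[0.5,0,0,0.12,0]]]'

```text
t: 25.32
tcp_pos: [0.4847, 0.043, 0.3921]
tool_rot: [0.376, 0.597, -0.373, 0.602]
force: [0.8, 0.1, -0.5]
finger_gap: 0.504
```

```bash
python3 av.py 1; python3 -c "
from h import *
im,_=shot('w6','wrist');cv2.imwrite('pics/w6b.png',cv2.convertScaleAbs(im[:,:,::-1],alpha=1.5))
a=im[120:250,190:330,::-1];cv2.imwrite('pics/w6z.png',cv2.convertScaleAbs(cv2.resize(a,None,fx=4,fy=4,interpolation=cv2.INTER_CUBIC),alpha=2.5))"
```

```text
t 25.32 tcp [0.4847 0.043  0.3921] jaw rad -1.1164 q6 0.9746 F [ 0.78  0.14 -0.54] Mz -0.048 sd 0.0 tau6 -0.0 0.0
```

View pics/w6b.png

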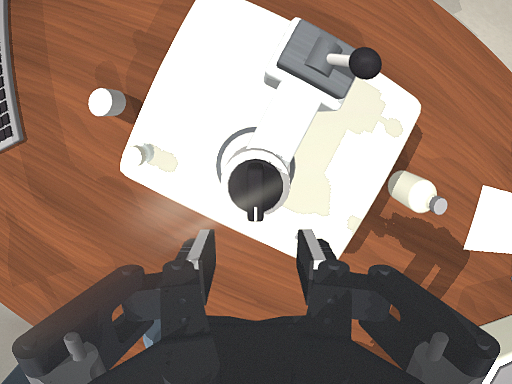

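View pics/w6z.png

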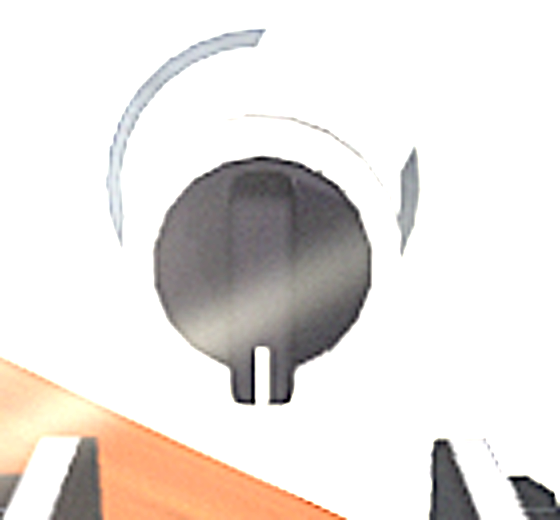

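Knob released and settled, with the bar at the same angle. The ball is at about (365,63) in w6. Now I'll locate the lever.

Run:
```python
from h import *
P=pose('w6');a=cv2.imread('pics/w6.png')
g=a.max(2)
m=(g<45).astype(np.uint8);m[:, :340]=0;m[:40]=0;m[90:]=0;m[:,395:]=0
c=max(cv2.findContours(m,0,2)[0],key=cv2.contourArea);(x,y),r=cv2.minEnclosingCircle(c);print(x,y,r)
o1,d1=ray('wrist',(x,y),P)
print('wrist at z',onz('wrist',(x,y),.312,P))
for n,p in (('top',(271.7,174.7)),('scene',(239,163))):
    o2,d2=ray(n,p);A=np.c_[d1,-d2];s=np.linalg.lstsq(A,o2-o1,rcond=None)[0];print(n,o1+d1*s[0],o2+d2*s[1])
# knob mark yaw
f=lambda x,y:(190+(x+.5)/4-.5,120+(y+.5)/4-.5)
A=onz('wrist',f(262,350),.297,P);B=onz('wrist',f(262,402),.297,P);print('mark yaw',np.arctan2(*(A-B)[[1,0]]))
L=[onz('wrist',f(*p),.297,P) for p in((233,400),(292,400),(231,195),(294,195))];print(L, 'yaw',np.arctan2(*((L[2]+L[3])-(L[0]+L[1]))[[1,0]]))
```

```text
365.0 62.5 16.37843894958496
wrist at z [0.61892171 0.01531456 0.312     ]
top [0.61651981 0.01703701 0.31886181] [0.61575859 0.01612931 0.3188232 ]
scene [0.61844151 0.01565892 0.31337184] [0.61809013 0.01777391 0.31271793]
mark yaw 0.4538603840480102
[array([0.46193701, 0.03912183, 0.297     ]), array([0.46739785, 0.02794026, 0.297     ]), array([0.50119472, 0.05841761, 0.297     ]), array([0.50676198, 0.0470159 , 0.297     ])] yaw 0.45404224983604463
```

Call:
send_rows --steps '[[[0.7,0,-0.02,0,0.17],[1,0.02,-0.04,0,0.34],[1,0.05,-0.06,0,0.51],[1,0.08,-0.07,0,0.68],[1,0.11,-0.08,0,0.85],[1,0.13,-0.08,0,1.02],[1,0.132,-0.08,0,1.116],[1,0.132,-0.08,0,1.116]]]'

```text
t: 26.42
tcp_pos: [0.6143, -0.0367, 0.3861]
tool_rot: [0.001, 0.709, -0.0, 0.705]
force: [0.2, 0.4, 0.6]
finger_gap: -0.005
```

```bash
python3 st.py; python3 -c "
from h import *
im,_=shot('w7','wrist');cv2.imwrite('pics/w7b.png',cv2.convertScaleAbs(im[:,:,::-1],alpha=1.5))"
```

```text
t 26.43 tcp [ 0.6143 -0.0367  0.3861] jawdeg -0.1 q6 -0.2394 F [0.16 0.37 0.59] M [ 0.014  0.027 -0.022] gap -0.005 tau6 -0.159 tau1 -0.048
```

View pics/w7b.png

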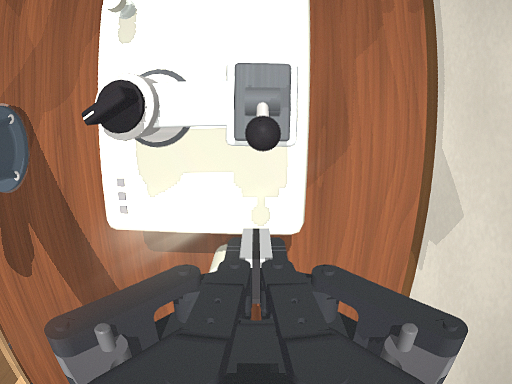

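The lever ball is at about (263,133), ahead of the closed fingertips. Lowering beside it, then pushing +y.

Call:
send_rows --steps '[[[1,0.003,0,-0.04,0],[1,0.003,0,-0.075,0],[1,0.003,0,-0.083,0],[1,0.003,0.01,-0.083,0],[1,0.003,0.02,-0.083,0],[1,0.003,0.028,-0.083,0],[1,0.003,0.036,-0.083,0],[1,0.003,0.044,-0.083,0]]]'

```text
t: 27.48
tcp_pos: [0.6185, 0.0072, 0.3067]
tool_rot: [-0.0, 0.706, -0.001, 0.708]
force: [-0.0, -2.0, 1.2]
finger_gap: -0.002
```

```bash
python3 st.py
```

```text
t 27.48 tcp [0.6185 0.0072 0.3067] jawdeg -0.04 q6 -0.1676 F [-0.04 -1.98  1.24] M [-0.336 -0.035 -0.027] gap -0.002 tau6 -0.072 tau1 0.964
```

Call:
send_rows --steps '[[[1,0,0.008,0,0],[1,0,0.016,0,0],[1,0,0.024,0,0],[1,0,0.03,0,0],[1,0,0.034,0,0],[1,0,0.034,0,0]]]'

```text
t: 28.22
tcp_pos: [0.6176, 0.0418, 0.3054]
tool_rot: [0.0, 0.708, 0.0, 0.707]
force: [-1.3, 0.4, 1.1]
finger_gap: 0.004
```

```bash
python3 st.py; python3 -c "
from h import *
im,_=shot('w8','wrist');cv2.imwrite('pics/w8b.png',cv2.convertScaleAbs(im[:,:,::-1],alpha=1.5))"
```

```text
t 28.23 tcp [0.6176 0.0418 0.3054] jawdeg -0.0 q6 -0.1132 F [-1.32  0.43  1.07] M [-0.031  0.043  0.092] gap 0.004 tau6 0.012 tau1 0.098
```

View pics/w8b.png

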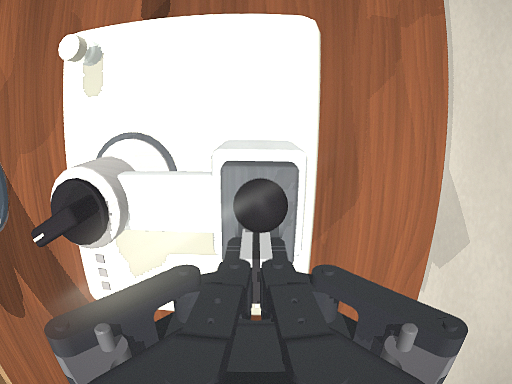

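Call:
send_rows --steps '[[[1,0,0.002,0,0],[1,0,0.004,0,0],[1,0,0.004,0,0]]]'

```text
t: 28.65
tcp_pos: [0.6178, 0.0446, 0.3055]
tool_rot: [-0.0, 0.707, -0.001, 0.707]
force: [0.8, -2.3, -1.8]
finger_gap: -0.0
```

```bash
python3 st.py
```

```text
t 28.65 tcp [0.6178 0.0446 0.3055] jawdeg -0.04 q6 -0.1067 F [ 0.83 -2.3  -1.79] M [-0.419  0.071  0.013] gap -0.0 tau6 0.003 tau1 1.722
```

Call:
send_rows --steps '[[[1,0,0.002,0,0],[1,0,0.003,0,0],[1,0,0.003,0,0]]]'

```text
t: 29.02
tcp_pos: [0.6178, 0.0448, 0.3055]
tool_rot: [-0.002, 0.707, -0.003, 0.707]
force: [-0.3, -8.6, -2.4]
finger_gap: -0.001
```

```bash
python3 st.py
```

```text
t 29.02 tcp [0.6178 0.0448 0.3055] jawdeg -0.07 q6 -0.1017 F [-0.34 -8.57 -2.4 ] M [-1.562  0.12  -0.06 ] gap -0.001 tau6 -0.006 tau1 5.616
```

Against the end stop: 8.6 N, and TCP y stalled at 0.0448 against 0.045 predicted. Backing off.

Call:
send_rows --steps '[[[1,0,-0.01,0,0],[1,0,-0.03,0,0],[1,0,-0.05,0.01,0],[1,0,-0.06,0.05,0],[1,0,-0.08,0.09,0],[1,-0.01,-0.12,0.11,0],[1,-0.02,-0.16,0.12,0],[1,-0.02,-0.16,0.12,0]]]'

```text
t: 30.02
tcp_pos: [0.5978, -0.1157, 0.4278]
tool_rot: [0.001, 0.706, -0.003, 0.708]
force: [0.5, 0.0, -0.3]
finger_gap: -0.007
```

```bash
python3 st.py; python3 -c "
from h import *
im,_=shot('w9','wrist');cv2.imwrite('pics/w9b.png',cv2.convertScaleAbs(im[:,:,::-1],alpha=1.5))
im,_=shot('t9','top');cv2.imwrite('pics/t9z.png',cv2.resize(im[130:280,150:360,::-1],None,fx=3.5,fy=3.5,interpolation=cv2.INTER_CUBIC))
im,_=shot('s9','scene')"
```

```text
t 30.02 tcp [ 0.5978 -0.1157  0.4278] jawdeg -0.31 q6 -0.3689 F [ 0.46  0.02 -0.27] M [ 0.061 -0.008  0.077] gap -0.007 tau6 -0.087 tau1 -1.03
```

View pics/w9b.png

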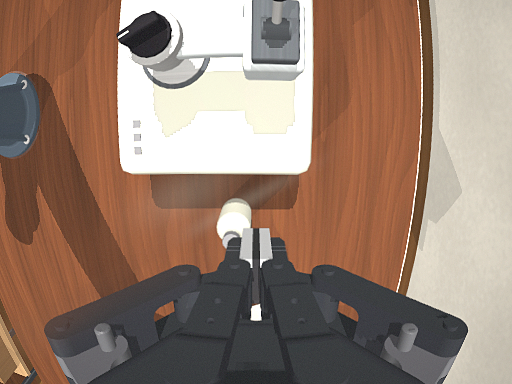

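View pics/t9z.png

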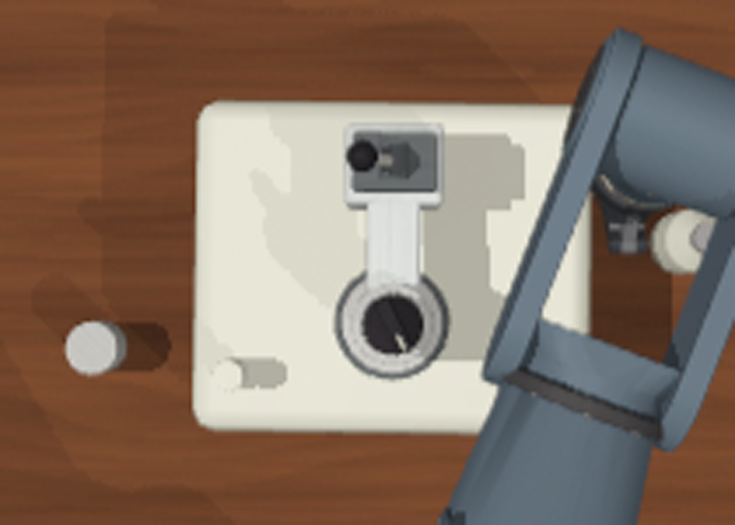

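View pics/s9.png

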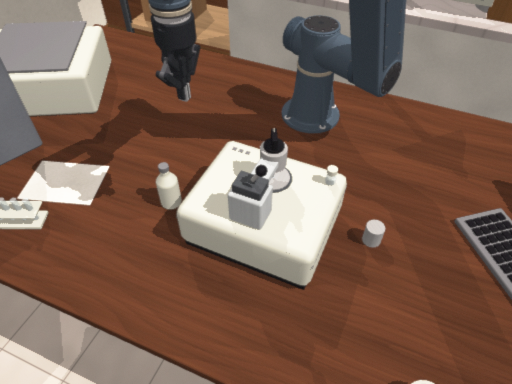

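Run:
```python
from h import *
print(onz('top',(253,174.7),.312),'scene',onz('scene',(261.5,171.5),.312))
for n in('w9',):
    P=pose(n)
    print('mark? ends', [onz('wrist',p,.297,P) for p in ((119,38),(171,20))])
```

```text
[0.61645837 0.06844241 0.312     ] scene [0.6215458  0.07152983 0.312     ]
mark? ends [array([0.46484795, 0.03395868, 0.297     ]), array([0.51885298, 0.04522215, 0.297     ])]
```

Ball y moved from 0.016 to 0.068–0.071 (53 mm expected), bystanders look unmoved, and the robot is clear. Handing in.

```bash
python3 -c "
from station import manip
print(manip.sign_off())"
```

```text
the job is handed in; nothing more can be done
None
```

I set the press gap to four clicks back from the stop, locked the lever over, and handed the job in at about 30 s of the 72 s allowed.

- **Stop:** I turned the knob clockwise with the gripper. Two clicks went by, each peaking at roughly 0.14 N m. The torque then rose steadily, by about 3.4 N m per rad, to 0.27–0.29 N m, so I stopped there. That puts the stop about 0.99 rad clockwise of where the knob started.
- **Four clicks back:** I turned it anticlockwise 1.396 rad from the stop. The residual torque there was near zero. After release the white mark read 0.454 rad, which matches the target.
- **Lock lever:** I pushed the ball across until it met its end at 8.6 N, with the fingers stalling at y = 0.0448 m (0.045 m predicted). The ball ended at y of about 0.068–0.071 m, against 0.069 m expected for fully locked.
- **Final look:** In the last pictures the vial, die and wash bottle look unmoved, the knob looks unchanged from above, and the arm is clear of everything.

Single torque readings were noisy, about 0.03 N m either way, so I relied on averages. The last wrist picture was too coarse to re-measure the knob's angle after the lever was pushed: hand-picked points in it gave a steeply different angle, so I relied on the reading after release and the top view. The two cameras also differ by about 3–5 mm on where the ball finished.

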